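# Let the waiting fittings into the bin

## Task

Two alike lidded parts bins stand on the shop counter; in the chute of one, two brass fittings wait behind the closed lid. With the fingertips, press that bin's lever all the way down so that its lid lifts wide, keep it down until both fittings have rolled in, then let the lever up slowly, following it to the top, so that the lid settles shut without dropping or slamming. Do not touch the fittings, the lids or the other bin, and leave the things lying about where they are.

Things in the scene. Friction and masses are not known exactly. Their poses are not given: they have to be found in the camera images.
- bin: bin to operate: blue box 120 x 140 mm, 130 high, on a grey plinth 0 to 50 mm high. Origin under the box's centre, on the plinth; +x towards its chute, -x towards its lever, z up. A housing (60 mm wide, 128 high) on its -x wall, to x = -86 mm, carries the lever. Fixed. An aluminium chute (66 mm wide) slopes down 15 degrees to its +x rim. Inner floor at z = 55
- bin_paddle (a point): centre of the top face of the lever's steel paddle (44 mm along the bin's y, 34 mm long), where to press. At z = 133 mm of the bin when up, 72 fully down, almost straight below: it swings 110 mm from a level axis at x = -73, z = 100 mm of the bin. The plate tilts up 15 degrees towards the robot when up, down 16 when down. Nothing over 10 mm high lies under it
- bin_lever (a joint): angle of the lever: 0 up (lid shut), 0.55 rad fully down at its stop, growing as it is pressed. It takes about 2 to 8 N on the paddle and comes back up by the lid's weight and a weak spring, fast if let go
- bin_lid (a joint): angle of the lid: 0 shut, about 1.1 rad with the lever fully down; always twice the lever's angle. The fittings pass from about 0.3 rad on. Closing faster than about 2 rad/s counts as dropping
- bin_lid_edge (a point): top of the upright lip on the free edge of the bin's aluminium lid (lid 114 x 140 mm, hinged on the box's -x rim, lip 34 mm high); this lip holds the fittings back while the lid is shut
- fittinga: short brass pipe nipple, 30 mm diameter and 48 mm long, lying across the chute next to the lid's lip; origin at its centre, its length along its y axis
- fittingb: the same sort of nipple, lying just behind the first in the chute; origin at its centre
- spare: the other bin, alike, with an empty chute; leave it alone: blue box 120 x 140 mm, 130 high, on a grey plinth 0 to 50 mm high. Origin under the box's centre, on the plinth; +x towards its chute, -x towards its lever, z up. A housing (60 mm wide, 128 high) on its -x wall, to x = -86 mm, carries the lever. Fixed
- spare_lid (a joint): angle of the other bin's lid, 0 shut (to stay so)
- spare_lever (a joint): angle of the other bin's lever, 0 up (to stay so)
- reducer: bystander: brass reducer standing upright, 42 mm across and 45 mm high; origin under its centre
- valve: bystander: brass ball valve 70 mm long and 58 mm high with a white handle; origin under its centre
- wrench: bystander: steel wrench lying flat, about 180 mm long; origin under its middle
- carton: bystander: closed cardboard carton 110 x 80 x 60 mm; origin under its centre
- mug: bystander: white mug 80 mm across, 90 mm high; origin under its centre
- flange: bystander: brass flange 84 mm across, 50 mm high; origin under its centre
- tape: bystander: black tape measure 70 x 35 x 65 mm; origin under its centre
Not all that is in view belongs to the job. Leave any green look-alike of the fittinga alone.

How it is judged:
On the way:
1. the bin's lid is lifted wide (at least 0.9 rad) by a finger on the lever, and both fittings have rolled into the box (value of joint bin_lid above 0.9 rad and contact force between the fingers and bin_lever above 0.3 N and x of fittinga in the frame of bin between -0.06 and 0.055 m and y of fittinga in the frame of bin between -0.07 and 0.07 m and z of each of fittinga, fittingb in the frame of bin below 0.125 m and x of fittingb in the frame of bin between -0.06 and 0.055 m and y of fittingb in the frame of bin between -0.07 and 0.07 m), for 0.2 s.
At the end, for the whole second after the job is handed in: Both fittings lie at rest inside the box of the bin (below its rim) and both bins' lids are shut (within 0.03 rad) (value of joint each of bin_lid, spare_lid below 0.03 rad and x of fittinga in the frame of bin between -0.06 and 0.055 m and y of fittinga in the frame of bin between -0.07 and 0.07 m and z of each of fittinga, fittingb in the frame of bin below 0.125 m and x of fittingb in the frame of bin between -0.06 and 0.055 m and y of fittingb in the frame of bin between -0.07 and 0.07 m and linear speed of each of fittinga, fittingb below 0.03 m/s); the robot touches nothing.
It fails at once if the lid drops: it closes faster than 2.4 rad/s over its last 0.6 rad (velocity of joint bin_lid below -2.4 rad/s and value of joint bin_lid below 0.6 rad).
It fails at once if the robot touches the bin's lid (over 1 N) (contact force between any of the fingers, the arm and bin_lid above 1 N).
It fails at once if the robot touches a fitting (contact force between any of the fingers, the arm and fittinga above 0.3 N or contact force between any of the fingers, the arm and fittingb above 0.3 N).
It fails at once if the other bin is touched or its lid moved (contact force between any of the fingers, the arm and spare above 1 N or value of joint spare_lid above 0.06 rad).
It fails at once if a thing lying about is moved by more than 15 mm (distance of any of reducer, valve, wrench, carton, mug, flange, tape from where it was at the start of the episode above 0.015 m).
It also fails if it takes over 38 s, if anything falls off the work surface, if the arm or the gripper's body presses on something with over 40 N, if the wrist force passes 120 N, or if a joint passes its speed limit or range.

## Robot

A 6-joint arm with a two-finger parallel gripper is mounted at the origin on the work surface. World frame = base frame: x ahead of the robot, y to its left, z up, the work surface at z = 0. Lengths are in m, angles in rad, forces in N, time in s.
With the tool pointing down it reaches from about 0.375 to 0.9 m from the base axis. Payload 3.1 kg.
Tool frame: the origin (TCP) lies where the fingers leave the gripper's body, on its centre line; the fingertips stand 73 mm ahead of it and the grasp point (between the pads) lies 54 mm ahead of it; z points along the fingers, y is the line along which they close (so a half turn about z gives the same grasp; the last joint's range is limited). The gripper opens to 85 mm and grips with 20 to 120 N. Pads are 22 mm wide; open, the fingers measure 114 mm over their backs; the gripper's body (76 mm by 85 mm) begins 54 mm behind the grasp point. The pads swing forward as they close: fully open they stand 13 mm farther back than shut.
Start: joints at [1.127, 0.527, 1.433, -0, 1.181, -0.178], TCP at [0.164, 0.603, 0.304] pointing down, gripper open.
Joint ranges: [-3.08, 3.08], [-0.75, 2.2], [0.22, 2.44], [-1.43, 4.57], [0, 2.65], [-2.85, 2.85]. Speed limits (rad/s): [2.79, 2.79, 3.14, 3.14, 3.14, 3.14].

## Interface

Orientations are given as a unit quaternion [x, y, z, w].
In Python, from station import manip gives the robot as it stands.
- The arm moves only by the shell command python3 -m crank 'ROWS' [FORCE]. ROWS is JSON, a list of rows, each an object with "dp": the shift along the tool's x, y, z normalised to -1 to 1, where 1 is 50 cm, a list of three; "delta_rot": the turn, a rotation vector about the tool's x, y, z normalised to -1 to 1, where 1 is 2 pi rad, a list of three; "fingers": the opening, from -1 (shut) to 1 (fully open). A call has 1 to 12 rows; each row shifts and turns the commanded pose from where the row before left it, along the tool's axes as they then stand; what a row does not reach is not made up. A row lasts 1/12 s, in which the tool goes at most 41.7 mm and 7.16 degrees, less where a joint would pass 70% of its speed; a pose out of reach is approached as far as the arm can. A call with a number of a shift or a turn outside -1 to 1 is refused whole. A call with a gripper value outside its range is refused whole. The fingers move at their own pace and stop on an object; FORCE is the grip in N (left out, the last holds). Time passes only in rows, so rows that do not move let the fingers close. It gives the time, the measured TCP pose, the force, the opening and the grip force at its end, in the units of the state.
- manip.sense(): the state, without advancing time (a new reading comes with each control period).
- manip.snapshot(name): name is "side" or "top" or "wrist"; returns (picture, depth): 420x560x3 uint8, red, green, blue; 420x560 float32, m along the optical axis (not along the pixel's ray), 0 where there is no reading.
- manip.camera_model(name): a dict with "fx", "fy", "cx", "cy" (pixels), "k1" (the pictures are not rectified: a ray, as slopes to the right and down, at radius r is drawn at 1 + k1 r^2 times it, then the intrinsics apply), "origin" and "attitude" of the camera in the world. Camera axes: x right, y up, looking along -z (the intrinsics and any distortion apply to the point x, -y, -z); pixel columns grow to the right and rows downward; lengths in m; the calibration is good to about 2 mm. A picture is of the moment at which its call begins: read the wrist's pose just before it. camera_model takes no time and is no camera call; for the wrist camera it gives the pose at the moment of the call.
- manip.sign_off(): hands the job in; it is judged then, once.
The state is a dict: "t": time; "q": joint angles; "qd": joint speeds; "tau": joint torques, N m; "tcp_pos": TCP position; "tool_rot": TCP orientation; "force": force on the tool from outside, world axes, zero at the start; "ft_torque": the same for the moment, N m; "finger_gap": opening from 0.0 (shut) to 1.0 (fully open); "gripper_force": force on a finger pad.
Only numpy, scipy, OpenCV 4.12 (cv2) and the standard library are available. Lean on these libraries where they do the work, as an engineer would, in place of code of your own. Each camera call takes 0.05 s, during which the arm holds its last target. There are 200 camera calls.

## Working session

There is one attempt and no reset: what is moved stays moved. The work goes in short steps, Python scripts to look and compute and a shell command to move; the robot and the scene stay as the last step left them, time stands still between calls to the robot, and variables do not carry over. Pictures are saved under pics/ and viewed, at most 10 in all, crops included, and the job is handed in when it is done.

```bash
mkdir -p pics; cat > h.py <<'E'
import numpy as np, cv2
from station import manip
from scipy.spatial.transform import Rotation as R
def cam(n):
    m=manip.camera_model(n); a=np.array(m["attitude"],float)
    A=a if a.shape==(3,3) else R.from_quat(a).as_matrix()
    return m,A
def ray(m,u,v):
    x=(u-m["cx"])/m["fx"]; y=(v-m["cy"])/m["fy"]
    r=np.hypot(x,y); s=r
    for _ in range(20): s=r/(1+m["k1"]*s*s)
    k=np.where(r>0,s/np.maximum(r,1e-9),1); return x*k,y*k
def world(n,d,m=None,A=None):
    if m is None: m,A=cam(n)
    v,u=np.mgrid[:d.shape[0],:d.shape[1]].astype(float)
    x,y=ray(m,u,v); P=np.stack([x*d,-y*d,-d],-1)
    return P@A.T+np.array(m["origin"])
E
python3 - <<'E'
from h import *
for n in("side","top"):
    m,A=cam(n); p,d=manip.snapshot(n); np.savez(n+".npz",p=p,d=d,w=world(n,d,m,A)); print(m)
    cv2.imwrite(f"pics/{n}1.png",p[:,:,::-1])
print(manip.sense())
E
```

```text
{'fx': 385.9966747389931, 'fy': 385.9966747389931, 'cx': 280.96026911412366, 'cy': 210.12662344083637, 'k1': 0.03758174445858437, 'origin': array([0.53526711, 0.7624124 , 0.78310097]), 'attitude': array([-0.01581947,  0.41828356,  0.907501  , -0.035079  ])}
{'fx': 454.83088894602514, 'fy': 454.83088894602514, 'cx': 278.0505366358836, 'cy': 216.96978616062822, 'k1': -0.1209057607646948, 'origin': array([ 0.35895711, -0.00494619,  1.31805552]), 'attitude': array([ 0.08352024, -0.07387933, -0.64794903,  0.75347745])}
{'t': 0.1, 'q': array([ 1.12650196e+00,  5.28373384e-01,  1.43380154e+00,  1.46277231e-05,
        1.18144553e+00, -1.78512288e-01]), 'qd': array([ 0.00025542, -0.00304666, -0.00054782, -0.00056828, -0.00196693,
       -0.00129136]), 'tau': array([-4.20668044e-06, -4.43299985e+01, -1.78585374e+01, -1.91330923e-04,
        3.84925937e-03, -1.12081659e-05]), 'tcp_pos': array([0.16391153, 0.60257913, 0.30302254]), 'tool_rot': array([ 1.32502933e-01,  9.91182095e-01, -9.63061320e-04, -3.17091247e-04]), 'force': array([ 0.23759588, -0.11948558, -0.13671689]), 'ft_torque': array([ 0.00501024, -0.03856353,  0.01946553]), 'gripper_force': 0.0, 'finger_gap': 0.9969201372696163}
```

View pics/top1.png

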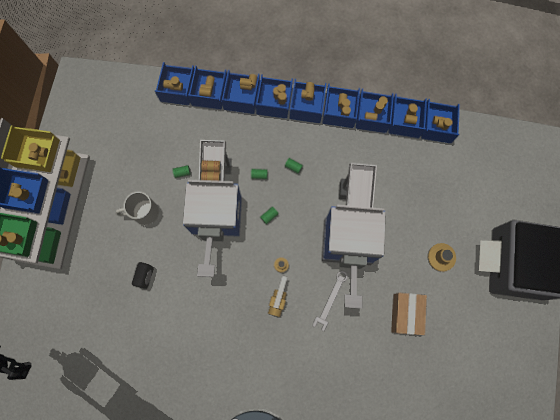

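View pics/side1.png

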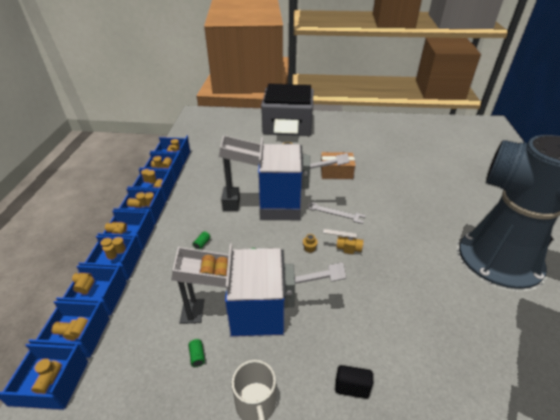

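The top view shows the loaded bin on the left: lid (212,205), fittings (210,170), paddle (206,270). The spare is at (356,233). In the side view the loaded bin's paddle is at (337,272) and its fittings at (213,264).

```bash
python3 - <<'E'
from h import *
T=np.load("top.npz");S=np.load("side.npz")
def seg(D,u0,u1,v0,v1,zlo,zhi,name):
    w=D["w"][v0:v1,u0:u1];d=D["d"][v0:v1,u0:u1]
    k=(d>0)&(w[...,2]>zlo)&(w[...,2]<zhi)
    P=w[k]; print(name,len(P),"mean",P.mean(0).round(4),"min",P.min(0).round(3),"max",P.max(0).round(3)); return P
p1=seg(T,196,217,262,279,.14,.22,"pad top")
p2=seg(S,325,350,262,285,.14,.22,"pad side")
for P in(p1,p2):
    c,ax,b=(lambda q:cv2.minAreaRect(q))((P[:,:2]*1000).astype(np.float32)); print(c,ax,b)
    q=P-P.mean(0);print("normal",np.linalg.svd(q,full_matrices=False)[2][2].round(3))
l=seg(T,180,245,180,236,.165,.20,"lid top")
c=cv2.minAreaRect((l[:,:2]*1000).astype(np.float32));print(c)
l2=seg(S,225,290,245,285,.165,.20,"lid side")
c=cv2.minAreaRect((l2[:,:2]*1000).astype(np.float32));print(c)
seg(T,205,218,160,180,.18,.3,"fit")
# lever arm points
seg(T,203,213,240,262,.12,.25,"arm")
E
```

```text
pad top 3 mean [0.4442 0.1949 0.1405] min [0.442 0.188 0.14 ] max [0.447 0.203 0.141]<stdin>:6: RuntimeWarning: Mean of empty slice.
  ret = um.true_divide(
Traceback (most recent call last):
ValueError: zero-size array to reduction operation minimum which has no identity
```

```bash
python3 - <<'E'
from h import *
T=np.load("top.npz");S=np.load("side.npz")
def seg(D,u0,u1,v0,v1,zlo,zhi,name,rect=1):
    w=D["w"][v0:v1,u0:u1];d=D["d"][v0:v1,u0:u1]
    k=(d>0)&(w[...,2]>zlo)&(w[...,2]<zhi)
    P=w[k]
    if len(P)<4: print(name,len(P)); return
    print(name,len(P),"mean",P.mean(0).round(4),"med",np.median(P,0).round(4),"min",P.min(0).round(3),"max",P.max(0).round(3))
    if rect:
        print(cv2.minAreaRect((P[:,:2]*1000).astype(np.float32)),"n",np.linalg.svd(P-P.mean(0),full_matrices=False)[2][2].round(3))
print(T["w"][266:276:3,198:216:3,2].round(3)); print(S["w"][264:282:3,326:348:3,2].round(3))
seg(T,194,219,260,281,.09,.18,"pad top")
seg(S,320,352,258,288,.09,.18,"pad side")
seg(T,180,245,178,236,.10,.16,"lid top")
seg(S,222,290,240,285,.10,.16,"lid side")
seg(T,203,218,160,180,.1,.3,"fit",0)
seg(S,200,228,252,277,.1,.3,"fit side",0)
for n,(u,v) in dict(lidc=(212,208),mug=(138,206),valve=(278,300),red=(281,265),tape=(143,275),spad=(353,300),slid=(357,235)).items(): print(n,T["w"][v,u].round(3))
E
```

```text
[[0.132 0.13  0.131 0.13  0.135 0.13 ]
 [0.13  0.13  0.134 0.133 0.133 0.132]
 [0.137 0.133 0.136 0.135 0.137 0.135]
 [1.318 0.137 0.14  0.139 0.139 0.137]]
[[ 0.     0.     0.     0.133  0.134  0.137  0.001  0.001]
 [-0.001  0.128  0.132  0.131  0.136  0.137  0.136 -0.001]
 [-0.002  0.129  0.128  0.133  0.134  0.136  0.137 -0.001]
 [ 0.125  0.127  0.129  0.133  0.134  0.135  0.136 -0.   ]
 [ 0.125  0.123  0.131  0.131  0.134  0.135  0.139 -0.002]
 [-0.002 -0.     0.128  0.132  0.132  0.13   0.004 -0.   ]]
pad top 242 mean [0.4592 0.1977 0.1331] med [0.4591 0.198  0.1332] min [0.439 0.175 0.124] max [0.485 0.221 0.141]
((462.4085998535156, 198.4804229736328), (43.60002899169922, 44.52983474731445), 8.361480712890625) n [-0.232 -0.03  -0.972]
pad side 333 mean [0.4613 0.201  0.1307] med [0.4599 0.2018 0.1314] min [0.437 0.175 0.112] max [0.492 0.223 0.139]
((465.76678466796875, 199.42596435546875), (53.792049407958984, 46.99652862548828), 5.198221206665039) n [-0.292 -0.058 -0.955]
lid top 2609 mean [0.6259 0.2143 0.1364] med [0.6259 0.2133 0.1369] min [0.547 0.141 0.101] max [0.711 0.294 0.16 ]
((628.56884765625, 216.90966796875), (159.5928192138672, 142.162841796875), 6.477461814880371) n [ 0.058  0.03  -0.998]
lid side 2147 mean [0.6308 0.2044 0.137 ] med [0.6312 0.2059 0.1364] min [0.558 0.143 0.125] max [0.709 0.271 0.16 ]
((632.435546875, 203.0058135986328), (147.1119842529297, 117.3278579711914), 9.728500366210938) n [ 0.063  0.021 -0.998]
fit 299 mean [0.72   0.2298 0.1654] med [0.7201 0.2296 0.1655] min [0.693 0.207 0.145] max [0.755 0.255 0.176]
fit side 674 mean [0.7197 0.2273 0.1644] med [0.7208 0.228  0.1642] min [0.685 0.193 0.143] max [0.757 0.263 0.174]
lidc [0.623 0.21  0.136]
mug [0.625 0.458 0.003]
valve [ 0.412 -0.001  0.058]
red [0.51  0.006 0.046]
tape [0.421 0.381 0.062]
spad [ 0.434 -0.186  0.176]
slid [ 0.599 -0.176  0.181]
```

```bash
python3 -m crank '[{"dp":[0,0,0],"delta_rot":[0,0,-0.015],"fingers":-1},{"dp":[0,0,0],"delta_rot":[0,0,-0.015],"fingers":-1},{"dp":[0,0,0],"delta_rot":[0,0,-0.015],"fingers":-1},{"dp":[0,0,0],"delta_rot":[0,0,-0.015],"fingers":-1},{"dp":[0,0,0],"delta_rot":[0,0,0],"fingers":-1},{"dp":[0,0,0],"delta_rot":[0,0,0],"fingers":-1}]' 30
cat > go.py <<'E'
from h import *
import sys
s=manip.sense(); A=R.from_quat(s["tool_rot"]).as_matrix()
g=np.array(eval(sys.argv[1])); print("t",s["t"],"tcp",s["tcp_pos"].round(4),"gap",round(s["finger_gap"],3),"F",s["force"].round(2))
print("dp total",((g-s["tcp_pos"])@A/0.5).round(4)); print(A.round(3))
E
python3 go.py '[.457,.1985,.26]'
```

```text
t: 0.6
tcp_pos: [0.164, 0.6028, 0.3035]
tool_rot: [-0.054, 0.999, -0.0, -0.0]
force: [0.9, 0.5, 0.6]
finger_gap: 0.139
gripper_force: 0.0
t 0.6 tcp [0.164  0.6028 0.3035] gap 0.139 F [0.88 0.55 0.57]
dp total [-0.4947 -0.8674  0.0874]
[[-0.994 -0.109 -0.   ]
 [-0.109  0.994 -0.001]
 [ 0.001 -0.001 -1.   ]]
```

```bash
python3 -m crank '[{"dp":[-0.02,-0.03,0],"delta_rot":[0,0,0],"fingers":-1},{"dp":[-0.03,-0.05,0],"delta_rot":[0,0,0],"fingers":-1},{"dp":[-0.03,-0.05,0],"delta_rot":[0,0,0],"fingers":-1},{"dp":[-0.03,-0.05,0],"delta_rot":[0,0,0],"fingers":-1},{"dp":[-0.03,-0.05,0],"delta_rot":[0,0,0],"fingers":-1},{"dp":[-0.03,-0.05,0],"delta_rot":[0,0,0],"fingers":-1},{"dp":[-0.03,-0.05,0],"delta_rot":[0,0,0],"fingers":-1},{"dp":[-0.03,-0.05,0],"delta_rot":[0,0,0],"fingers":-1},{"dp":[-0.03,-0.05,0],"delta_rot":[0,0,0],"fingers":-1},{"dp":[-0.03,-0.05,0],"delta_rot":[0,0,0],"fingers":-1},{"dp":[-0.03,-0.05,0],"delta_rot":[0,0,0],"fingers":-1},{"dp":[-0.02,-0.03,0],"delta_rot":[0,0,0],"fingers":-1}]'
python3 go.py '[.457,.1985,.26]'
```

```text
t: 1.6
tcp_pos: [0.3654, 0.3416, 0.3039]
tool_rot: [-0.054, 0.999, -0.0, 0.0]
force: [-0.5, 0.1, 0.3]
finger_gap: 0.002
gripper_force: 0.0
t 1.6 tcp [0.3654 0.3416 0.3039] gap 0.002 F [-0.47  0.08  0.31]
dp total [-0.1514 -0.3041  0.0882]
[[-0.994 -0.107  0.   ]
 [-0.107  0.994 -0.001]
 [-0.    -0.001 -1.   ]]
```

```bash
python3 -m crank '[{"dp":[-0.02,-0.04,0],"delta_rot":[0,0,0],"fingers":-1},{"dp":[-0.025,-0.05,0],"delta_rot":[0,0,0],"fingers":-1},{"dp":[-0.025,-0.05,0],"delta_rot":[0,0,0],"fingers":-1},{"dp":[-0.025,-0.05,0],"delta_rot":[0,0,0],"fingers":-1},{"dp":[-0.025,-0.05,0],"delta_rot":[0,0,0],"fingers":-1},{"dp":[-0.02,-0.04,0.02],"delta_rot":[0,0,0],"fingers":-1},{"dp":[-0.01,-0.02,0.03],"delta_rot":[0,0,0],"fingers":-1},{"dp":[0,0,0.03],"delta_rot":[0,0,0],"fingers":-1},{"dp":[0,0,0],"delta_rot":[0,0,0],"fingers":-1},{"dp":[0,0,0],"delta_rot":[0,0,0],"fingers":-1}]'
python3 go.py '[.457,.1985,.215]'
python3 - <<'E'
from h import *
p,d=manip.snapshot("side"); ps=cv2.resize(p[200:320,180:400],None,fx=3,fy=3)
q,e=manip.snapshot("wrist"); np.savez("wr.npz",p=q,d=e,w=world("wrist",e))
cv2.imwrite("pics/a.png",np.vstack([ps,cv2.resize(q,(330,240)) if 0 else np.pad(cv2.resize(q,(320,240)),((0,0),(0,340),(0,0)))])[:,:,::-1])
E
```

```text
t: 2.43
tcp_pos: [0.4549, 0.2027, 0.2634]
tool_rot: [-0.055, 0.999, -0.0, -0.001]
force: [0.2, 0.5, 0.1]
finger_gap: 0.002
gripper_force: 0.0
t 2.4333 tcp [0.4549 0.2027 0.2634] gap 0.002 F [0.21 0.51 0.07]
dp total [-0.0035 -0.0087  0.0968]
[[-0.994 -0.109 -0.002]
 [-0.109  0.994 -0.   ]
 [ 0.002 -0.    -1.   ]]
```

View pics/a.png

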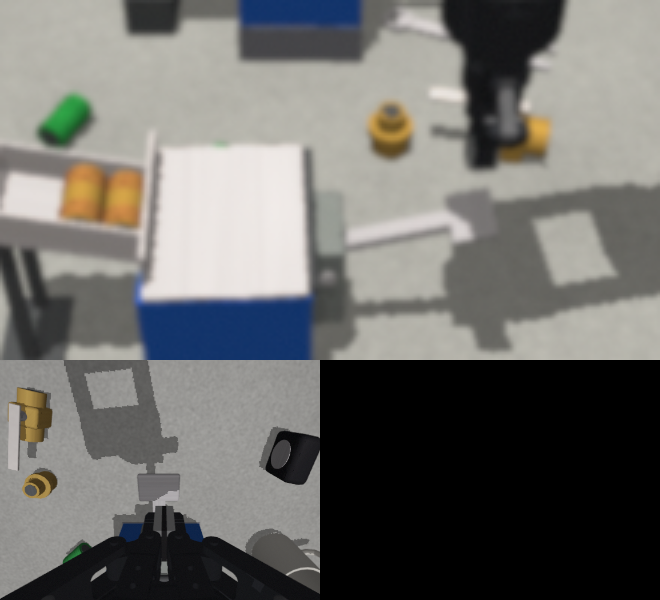

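The crop shows the closed fingertips at (482,160), above the paddle at (470,210). In the wrist view the paddle is at (158,487), in line with the fingers. Next I check the paddle from this view.

```bash
python3 - <<'E'
from h import *
D=np.load("wr.npz"); w=D["w"];d=D["d"]
k=(d>0)&(w[...,2]>.115)&(w[...,2]<.15)&(abs(w[...,0]-.458)<.04)&(abs(w[...,1]-.199)<.04)
P=w[k];v,u=np.where(k);print(len(P),P.mean(0),P.min(0),P.max(0),u.min(),u.max(),v.min(),v.max())
print(cv2.minAreaRect((P[:,:2]*1000).astype(np.float32)))
E
python3 -m crank '[{"dp":[0,-0.008,0.04],"delta_rot":[0,0,0],"fingers":-1},{"dp":[0,0,0.04],"delta_rot":[0,0,0],"fingers":-1},{"dp":[0,0,0.015],"delta_rot":[0,0,0],"fingers":-1},{"dp":[0,0,0],"delta_rot":[0,0,0],"fingers":-1},{"dp":[0,0,0],"delta_rot":[0,0,0],"fingers":-1}]'
```

```text
3682 [0.45484321 0.19646227 0.13333815] [0.43644851 0.17354051 0.1246309 ] [0.48668998 0.2197129  0.13897013] 240 314 199 265
((462.2328186035156, 197.33204650878906), (47.9486083984375, 43.91668701171875), 6.27300500869751)
t: 2.95
tcp_pos: [0.4559, 0.1994, 0.2169]
tool_rot: [-0.056, 0.998, 0.0, 0.0]
force: [0.1, 0.4, -0.1]
finger_gap: -0.001
gripper_force: 0.0
```

```bash
python3 -m crank '[{"dp":[0,-0.002,0.01],"delta_rot":[0,0,0],"fingers":-1},{"dp":[0,-0.002,0.01],"delta_rot":[0,0,0],"fingers":-1},{"dp":[0,0,0.01],"delta_rot":[0,0,0],"fingers":-1},{"dp":[0,0,0.01],"delta_rot":[0,0,0],"fingers":-1},{"dp":[0,0,0],"delta_rot":[0,0,0],"fingers":-1}]'
python3 -m crank '[{"dp":[0,0,0.01],"delta_rot":[0,0,0],"fingers":-1},{"dp":[0,0,0.01],"delta_rot":[0,0,0],"fingers":-1},{"dp":[0,0,0.01],"delta_rot":[0,0,0],"fingers":-1},{"dp":[0,0,0.01],"delta_rot":[0,0,0],"fingers":-1},{"dp":[0,0,0.01],"delta_rot":[0,0,0],"fingers":-1},{"dp":[0,0,0.01],"delta_rot":[0,0,0],"fingers":-1},{"dp":[0,0,0],"delta_rot":[0,0,0],"fingers":-1}]'
```

```text
t: 3.37
tcp_pos: [0.4553, 0.1969, 0.196]
tool_rot: [-0.056, 0.998, -0.0, -0.001]
force: [0.4, 0.0, 0.1]
finger_gap: -0.001
gripper_force: 0.0
t: 3.95
tcp_pos: [0.455, 0.1968, 0.1658]
tool_rot: [-0.056, 0.998, -0.0, -0.001]
force: [-2.4, -0.2, 3.2]
finger_gap: 0.001
gripper_force: 1.9
```

```bash
python3 - <<'E'
from h import *
p,d=manip.snapshot("side"); print(manip.sense()["force"])
cv2.imwrite("pics/b.png",cv2.resize(p[170:330,160:400],None,fx=3,fy=3)[:,:,::-1])
E
```

```text
[-3.25282533 -0.61416638  4.25131268]
```

View pics/b.png

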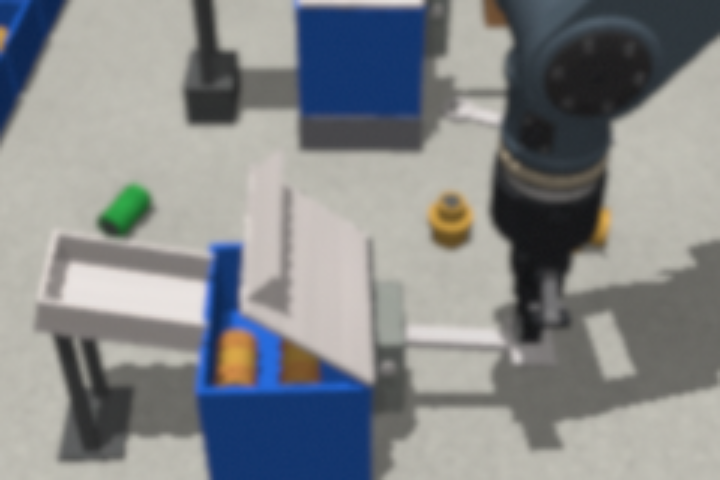

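The lid is about half open and both fittings are already in the box, at (238,355) and (300,360). Now I press down to the stop.

```bash
python3 -m crank '[{"dp":[0,0,0.008],"delta_rot":[0,0,0],"fingers":-1},{"dp":[0,0,0.008],"delta_rot":[0,0,0],"fingers":-1},{"dp":[0,0,0.008],"delta_rot":[0,0,0],"fingers":-1},{"dp":[0,0,0.008],"delta_rot":[0,0,0],"fingers":-1},{"dp":[0,0,0.004],"delta_rot":[0,0,0],"fingers":-1},{"dp":[0,0,0],"delta_rot":[0,0,0],"fingers":-1}]'
```

```text
t: 4.5
tcp_pos: [0.4573, 0.1971, 0.1484]
tool_rot: [-0.056, 0.998, 0.0, 0.001]
force: [0.0, 0.2, 5.5]
finger_gap: 0.0
gripper_force: 2.9
```

```bash
python3 -m crank '[{"dp":[0,0,0.004],"delta_rot":[0,0,0],"fingers":-1},{"dp":[0,0,0.004],"delta_rot":[0,0,0],"fingers":-1},{"dp":[0,0,0],"delta_rot":[0,0,0],"fingers":-1},{"dp":[0,0,0],"delta_rot":[0,0,0],"fingers":-1},{"dp":[0,0,0],"delta_rot":[0,0,0],"fingers":-1},{"dp":[0,0,0],"delta_rot":[0,0,0],"fingers":-1}]'; python3 - <<'E'
from h import *
p,d=manip.snapshot("side"); print(manip.sense()["force"]); w=world("side",d)
c=w[(d>0)&(w[...,2]>.15)&(w[...,0]>.55)&(w[...,0]<.72)&(w[...,1]>.13)&(w[...,1]<.29)]; print(c.max(0))
cv2.imwrite("pics/c.png",cv2.resize(p[170:330,160:400],None,fx=3,fy=3)[:,:,::-1])
E
```

```text
t: 5.0
tcp_pos: [0.4574, 0.1971, 0.1472]
tool_rot: [-0.056, 0.998, 0.0, 0.003]
force: [-3.7, -1.5, 25.7]
finger_gap: 0.002
gripper_force: 13.3
[-4.58627271 -1.31801911 26.83257294]
[0.71996457 0.28767332 0.25166679]
```

View pics/c.png

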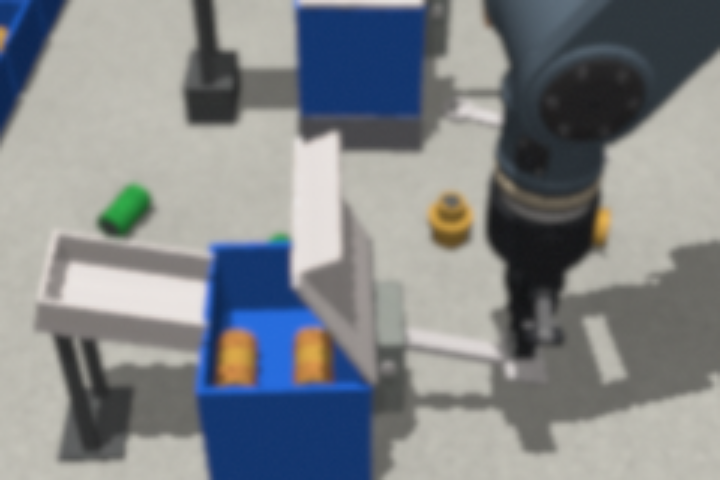

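The lid is fully open, its lip top at z ≈ 0.25 m. The lever is at its stop (26 N), and both fittings lie in the box at (237,357) and (313,357). Now I release slowly.

```bash
python3 -m crank '[{"dp":[0,0,-0.004],"delta_rot":[0,0,0],"fingers":-1},{"dp":[0,0,-0.005],"delta_rot":[0,0,0],"fingers":-1},{"dp":[0,0,-0.005],"delta_rot":[0,0,0],"fingers":-1},{"dp":[0,0,-0.005],"delta_rot":[0,0,0],"fingers":-1},{"dp":[0,0,-0.005],"delta_rot":[0,0,0],"fingers":-1},{"dp":[0,0,-0.005],"delta_rot":[0,0,0],"fingers":-1},{"dp":[0,0,-0.005],"delta_rot":[0,0,0],"fingers":-1},{"dp":[0,0,-0.005],"delta_rot":[0,0,0],"fingers":-1},{"dp":[0,0,-0.005],"delta_rot":[0,0,0],"fingers":-1},{"dp":[0,0,-0.005],"delta_rot":[0,0,0],"fingers":-1},{"dp":[0,0,-0.005],"delta_rot":[0,0,0],"fingers":-1},{"dp":[0,0,-0.005],"delta_rot":[0,0,0],"fingers":-1}]'
python3 -m crank '[{"dp":[0,0,-0.005],"delta_rot":[0,0,0],"fingers":-1},{"dp":[0,0,-0.005],"delta_rot":[0,0,0],"fingers":-1},{"dp":[0,0,-0.005],"delta_rot":[0,0,0],"fingers":-1},{"dp":[0,0,-0.005],"delta_rot":[0,0,0],"fingers":-1},{"dp":[0,0,-0.005],"delta_rot":[0,0,0],"fingers":-1},{"dp":[0,0,-0.005],"delta_rot":[0,0,0],"fingers":-1},{"dp":[0,0,-0.004],"delta_rot":[0,0,0],"fingers":-1},{"dp":[0,0,-0.004],"delta_rot":[0,0,0],"fingers":-1}]'
```

```text
t: 6.05
tcp_pos: [0.4558, 0.1969, 0.1742]
tool_rot: [-0.056, 0.998, -0.0, -0.0]
force: [-3.0, 0.5, 3.6]
finger_gap: -0.001
gripper_force: 1.9
t: 6.72
tcp_pos: [0.4574, 0.197, 0.1935]
tool_rot: [-0.056, 0.998, 0.0, 0.002]
force: [1.9, -0.3, 4.0]
finger_gap: -0.002
gripper_force: 1.8
```

```bash
python3 -m crank '[{"dp":[0,0,-0.004],"delta_rot":[0,0,0],"fingers":-1},{"dp":[0,0,-0.004],"delta_rot":[0,0,0],"fingers":-1},{"dp":[0,0,-0.004],"delta_rot":[0,0,0],"fingers":-1},{"dp":[0,0,-0.004],"delta_rot":[0,0,0],"fingers":-1},{"dp":[0,0,-0.004],"delta_rot":[0,0,0],"fingers":-1},{"dp":[0,0,-0.003],"delta_rot":[0,0,0],"fingers":-1},{"dp":[0,0,-0.003],"delta_rot":[0,0,0],"fingers":-1},{"dp":[0,0,-0.003],"delta_rot":[0,0,0],"fingers":-1}]'
python3 -m crank '[{"dp":[0,0,-0.003],"delta_rot":[0,0,0],"fingers":-1},{"dp":[0,0,-0.003],"delta_rot":[0,0,0],"fingers":-1},{"dp":[0,0,-0.003],"delta_rot":[0,0,0],"fingers":-1},{"dp":[0,0,-0.003],"delta_rot":[0,0,0],"fingers":-1},{"dp":[0,0,-0.003],"delta_rot":[0,0,0],"fingers":-1},{"dp":[0,0,-0.003],"delta_rot":[0,0,0],"fingers":-1},{"dp":[0,0,-0.003],"delta_rot":[0,0,0],"fingers":-1},{"dp":[0,0,0],"delta_rot":[0,0,0],"fingers":-1}]'
```

```text
t: 7.38
tcp_pos: [0.4561, 0.1969, 0.2076]
tool_rot: [-0.056, 0.998, 0.0, 0.0]
force: [3.6, 0.7, 3.3]
finger_gap: -0.001
gripper_force: 1.8
t: 8.05
tcp_pos: [0.4561, 0.197, 0.2182]
tool_rot: [-0.056, 0.998, 0.0, 0.0]
force: [0.0, -0.5, 0.5]
finger_gap: 0.001
gripper_force: 0.0
```

```bash
python3 -m crank '[{"dp":[0,0,-0.004],"delta_rot":[0,0,0],"fingers":-1},{"dp":[0,0,-0.006],"delta_rot":[0,0,0],"fingers":-1},{"dp":[0,0,-0.03],"delta_rot":[0,0,0],"fingers":-1},{"dp":[0,0,-0.05],"delta_rot":[0,0,0],"fingers":-1},{"dp":[0,0,-0.05],"delta_rot":[0,0,0],"fingers":-1},{"dp":[0,0,0],"delta_rot":[0,0,0],"fingers":-1},{"dp":[0,0,0],"delta_rot":[0,0,0],"fingers":-1}]'; python3 - <<'E'
from h import *
p,d=manip.snapshot("side"); w=world("side",d)
c=w[(d>0)&(w[...,2]>.1)&(w[...,0]>.57)&(w[...,0]<.66)&(w[...,1]>.15)&(w[...,1]<.26)]; print(np.median(c,0), np.linalg.svd(c-c.mean(0),full_matrices=False)[2][2])
cv2.imwrite("pics/d.png",p[:,:,::-1])
E
```

```text
t: 8.63
tcp_pos: [0.4567, 0.1971, 0.2894]
tool_rot: [-0.056, 0.998, 0.0, 0.002]
force: [-0.4, 0.3, -0.4]
finger_gap: 0.005
gripper_force: 0.0
[0.61554985 0.2101456  0.13644891] [ 0.0025479   0.0032194  -0.99999157]
```

View pics/d.png

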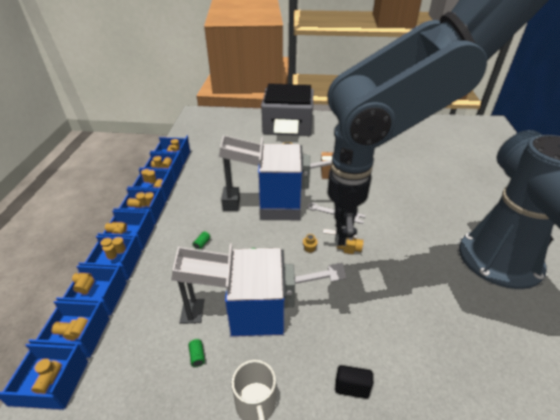

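The lid is shut and level at (257,275), the chute at (200,265) is empty, and nothing else has moved. Handing in.

```bash
python3 -c "
from station import manip
print(manip.sign_off())"
```

```text
the job is handed in; nothing more can be done
None
```

The job is handed in: the lever was pressed to its stop, both fittings rolled into the box, and the lid was let down slowly until shut, with nothing else seen to move; `sign_off()` returned no verdict.

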